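# Seat the sample cassette in the sloped cradle and clamp it

## Task

Put the blue sample cassette, window up, into the sloped white cradle: lower it in between the guides without dropping it, and press it down, against the stiff floor plate, until you feel it is fully home on the stop while the hinged clamp is still wide open. Only then swing the clamp right down over the cassette until it is closed, and let go, leaving the tip box, the beaker and the wipes carton where they stand.

Things in the scene. Friction and masses are not known exactly. Their poses are not given: they have to be found in the camera images.
- cassette: Loose sample cassette: solid blue block 120 (its x) x 56 (y) x 34 mm (z), 0.2 to 0.4 kg, thin metal band, amber window on top, black grip ribs at the middle of the long sides. Origin: middle of the underside; z points out of the window. Starts flat on the worktop, window up, to the robot's left of the cradle. May go in either way round.
- stand: Fixed grey stand that carries the sloped white cradle: base plate 190 x 120 mm, 10 mm thick. Origin: middle of its underside on the worktop, x away from the robot.
- cradle: White cradle deck, 205 x 108 mm, sloped 23 degrees: its x points up the slope, away from the robot, z square to the slope (leaning 23 degrees to the robot), y across. Origin: middle of the seat, where the middle of the cassette's underside lies when fully home, 120 mm above the worktop. Deck surface 12 mm below the seat.
- guides (a point): Same point and axes as the cradle. Grey guides leave 2 mm on each side of the cassette and stand 18 mm above the seat, with flared lead-ins up to 29 mm: one at each short end (|y| under 25 mm), and at the long sides only at |x| 42 to 60 mm, so the middle of the long sides is open for fingers.
- seat (a point): Fixed point, same as the cradle's origin: where the orange floor plate (116 x 50 mm) in the cradle has its top when right down. The plate slides along the cradle's z. It starts raised 5 to 9 mm above the seat, held by friction, so a cassette merely laid in stays too high. Pressing with about 10 N moves it down; at the seat it stops hard and stays down.
- clamp_hinge (a point): Middle of the clamp's hinge axis, fixed on the cradle at its x = +88, y = 0, z = +42 mm; the axis runs along the cradle's y. Two ears stand beside it at y = +-44 mm.
- clamp_grip (a point): Middle of the clamp's red grip bar (16 mm thick, 60 mm long along the cradle's y) at its free end, 108 mm from the hinge. Clamp: flat aluminium frame 75 mm wide, 10 mm thick, pressure bar 78 mm from the hinge. Closed, the grip bar is at the cradle's x = -20, z = +46 mm and the bar's rubber feet are just above the top of a seated cassette.
- clamp (a joint): Clamp angle in rad: 0 closed, lying along the slope over the cassette; grows as it opens up and away from the robot (1.57 square to the slope, end stop 1.9). Starts open at 1.57 to 1.85. Its stiff hinge stays where it is left; 1 to 3 N at the grip bar moves it.
- tip_box: Bystander: blue pipette tip box with clear lid, 88 x 118 x 77 mm, to the right of the cradle. Origin: middle of the underside.
- beaker: Bystander: clear beaker, 54 mm wide, 70 mm high, beyond the cassette. Origin: middle of the underside.
- wipes_box: Bystander: wipes carton, white and yellow-green, 63 x 120 x 46 mm, at the right near the front edge. Origin: middle of the underside.
There are look-alikes about, which are no part of the job. Leave any red look-alike of the cassette alone.

How it is judged:
On the way, in this order (a step that is already met when the one before it is completed fails the run):
1. the cassette is fully home on the stop while the clamp is still open (over 0.9 rad) (z of cassette in the frame of cradle between -0.004 and 0.0025 m and x of cassette in the frame of cradle between -0.006 and 0.006 m and y of cassette in the frame of cradle between -0.006 and 0.006 m and angle between the x axis of cassette and the x axis of cradle, either way round below 0.09 rad and angle between cassette's own z axis and vertical between 0.33 and 0.475 rad and value of joint clamp above 0.9 rad), for 0.2 s.
2. the clamp is closed over the seated cassette (z of cassette in the frame of cradle between -0.004 and 0.0025 m and x of cassette in the frame of cradle between -0.006 and 0.006 m and y of cassette in the frame of cradle between -0.006 and 0.006 m and angle between the x axis of cassette and the x axis of cradle, either way round below 0.09 rad and angle between cassette's own z axis and vertical between 0.33 and 0.475 rad and value of joint clamp below 0.04 rad), for 0.2 s.
At the end, for the whole second after the job is handed in: The cassette, window up, is home in the cradle (underside within 2.5 mm of the seat, within 6 mm of its middle along the cradle's x and y, long axis within 5 degrees), the clamp is closed (under 0.04 rad), and everything is released and at rest (all of step 2 and linear speed of cassette below 0.02 m/s and velocity of joint clamp below 0.05 rad/s and contact force between the fingers and cassette below 0.1 N); the robot touches nothing.
It fails at once if the cassette is dropped or thrown (faster than 0.4 m/s out of the fingers) (contact force between the fingers and cassette below 0.01 N and linear speed of cassette above 0.4 m/s).
It fails at once if a bystander (tip box, beaker, wipes carton) is moved more than 30 mm (distance of any of tip_box, beaker, wipes_box from where it was at the start of the episode above 0.03 m).
It also fails if it takes over 54 s, if anything falls off the work surface, if the arm or the gripper's body presses on something with over 40 N, if the wrist force passes 120 N, or if a joint passes its speed limit or range.

## Robot

A 7-joint arm with a two-finger parallel gripper is mounted at the origin on a cart in front of the work surface, level with it; the furniture and walls round the work are solid. World frame = base frame: x ahead of the robot, y to its left, z up, the work surface at z = 0. Lengths are in m, angles in rad, forces in N, time in s.
With the tool pointing down it reaches from about 0.4 to 0.85 m from the base axis. Payload 10.4 kg.
Tool frame: the origin (TCP) lies at the very end of the fingers, on their centre line; the grasp point (between the pads) lies 19 mm behind it (grip_point_offset is the distance from the TCP to the grasp point, in m); z points along the fingers, y is the line along which they close (so a half turn about z gives the same grasp; the last joint's range is limited). The gripper opens to 87 mm and grips with 3 to 60 N. Pads are 19 mm wide; open, the fingers measure 117 mm over their backs; the gripper's body (75 mm by 190 mm) begins 51 mm behind the grasp point.
Start: joints at [-1.349, 0.332, -0.065, 1.46, 0.022, 1.35, -0.088], TCP at [0.151, 0.606, 0.223] pointing down, gripper open.
Joint ranges: [-2.6, 2.6], [-0.5, 2.12], [-1.47, 1.34], [0.16, 2.42], [-1.27, 4.41], [0.06, 2.06], [-2.6, 2.6]. Speed limits (rad/s): [2.22, 2.22, 2.79, 2.79, 3.14, 3.14, 3.14].

## Interface

Orientations are given as a unit quaternion [x, y, z, w].
In Python, from bench import * gives the robot as it stands.
- The arm moves only by the tool play_rows, never from a script. Its argument "increments" is text: rows parted by semicolons, each of 7 numbers parted by spaces: the turn, a rotation vector about the tool's x, y, z in rad, then the shift along the tool's x, y, z in m, then the opening, from 0 (shut) to 1 (fully open). A call has 1 to 8 rows; each row is the pose to reach, as a shift and turn from the pose commanded when the call began, along the tool's axes at that moment; what a row does not reach only later rows make up. A row lasts 1/10 s, in which the tool goes at most 50 mm and 8.59 degrees, less where a joint would pass 70% of its speed; a pose out of reach is approached as far as the arm can. A call with a gripper value outside its range is refused whole. The fingers move at their own pace and stop on an object; "grip_force" is the grip in N (left out, the last holds). Time passes only in rows, so rows that repeat a pose let the fingers close. It gives the time, the measured TCP pose, the force, the opening and the grip force at its end, in the units of the state.
- read_state(): the state, without advancing time (a new reading comes with each control period).
- camera(name): name is "scene" or "top" or "wrist"; returns a dict with "color" (384x512x3 uint8, red, green, blue), "fx", "fy", "cx", "cy" (pixels), "camera_from_world" (4x4, takes a point from world to camera coordinates); the wrist camera has in their place "mount" (4x4, takes a point from camera to tool coordinates, whose origin is the TCP and whose axes are the flange's). Camera axes: x right, y down, z forward; pixel columns grow to the right and rows downward; lengths in m; the calibration is good to about 2 mm. The wrist camera is an equidistant fisheye: a pixel r from the principal point sees the ray r / f radians off the axis. A picture is of the moment at which its call begins: read the wrist's pose just before it. There is no depth.
- close_job(): hands the job in; it is judged then, once.
The state is a dict: "time": time; "joint_positions": joint angles; "joint_vel": joint speeds; "joint_torque": joint torques, N m; "ee_pos": TCP position; "eef_rot": TCP orientation; "ft_force": force on the tool from outside, world axes, zero at the start; "torque": the same for the moment, N m; "width": finger opening in m; "grip_force": force on a finger pad.
Only numpy, scipy, OpenCV 4.12 (cv2) and the standard library are available. Lean on these libraries where they do the work, as an engineer would, in place of code of your own. Each camera call takes 0.05 s, during which the arm holds its last target. There are 200 camera calls.

## Working session

There is one attempt and no reset: what is moved stays moved. The work goes in short steps, Python scripts to look and compute and a tool call to move; the robot and the scene stay as the last step left them, time stands still between calls to the robot, and variables do not carry over. Pictures are saved under pics/ and viewed, at most 10 in all, crops included, and the job is handed in when it is done.

Besides the shell and the picture viewer there is one more tool, called after "Emit:" as name(argument=value, ...) on one line, values as JSON. play_rows: Moves the arm, as the interface text tells. Its arguments: {"type":"object","properties":{"increments":{"type":"string"},"grip_force":{"type":"number"}},"required":["increments"]}

```bash
mkdir -p pics; ls; python3 - <<'E'
from bench import *
import cv2,numpy as np,pickle
s=read_state();print(s)
d={}
for n in("scene","top"):
    c=camera(n);d[n]=c
    cv2.imwrite(f"pics/{n}0.png",c["color"][:,:,::-1])
    print(n,c["fx"],c["fy"],c["cx"],c["cy"],np.round(c["camera_from_world"],3).tolist())
c=camera("wrist");d["wrist"]=c;d["state"]=s
print(c["fx"],c["cx"],c["cy"],np.round(c["mount"],3).tolist())
pickle.dump(d,open("d0.pkl","wb"))
a=np.hstack([d["scene"]["color"],d["top"]["color"]])[:,:,::-1]
cv2.imwrite("pics/both.png",cv2.resize(a,(800,300),interpolation=cv2.INTER_AREA))
E
```

```text
pics
{'time': 0.0, 'joint_positions': array([-1.34861165,  0.33285713, -0.06470224,  1.46093092,  0.02160213,
        1.34991255, -0.08849875]), 'joint_vel': array([-0.00023725,  0.00030739,  0.00028843, -0.00040064,  0.00173395,
        0.00061126,  0.00097468]), 'joint_torque': array([-5.35974250e-04, -6.23258400e+01,  2.42705550e-02, -3.89896381e+01,
       -6.15385012e-02,  3.96491715e-02,  1.26419468e-04]), 'ee_pos': array([0.1513786 , 0.60599114, 0.22176812]), 'eef_rot': array([ 1.22074756e-01,  9.92520657e-01, -7.04207394e-04, -5.25987066e-05]), 'ft_force': array([0.43374783, 0.37157511, 0.17093034]), 'torque': array([-4.14122630e-05, -4.80291614e-02,  3.18364028e-02]), 'grip_force': 0.0, 'width': 0.08721834632393681}
scene 499.530455463813 499.530455463813 264.934672873153 191.47794870859235 [[0.688, -0.725, 0.018, -0.412], [-0.485, -0.479, -0.732, 0.36], [0.539, 0.495, -0.682, 1.367], [0.0, 0.0, 0.0, 1.0]]
top 396.30691196568023 396.30691196568023 256.119609608472 196.22433420068603 [[0.025, -1.0, 0.011, -0.03], [-0.981, -0.027, -0.192, 0.562], [0.192, -0.006, -0.981, 1.337], [0.0, 0.0, 0.0, 1.0]]
297.3186396354542 252.71858467387833 191.54150596131961 [[-0.0, -0.966, -0.258, 0.07], [1.0, -0.001, 0.001, -0.001], [-0.001, -0.258, 0.966, -0.161], [0.0, 0.0, 0.0, 1.0]]
```

View pics/scene0.png

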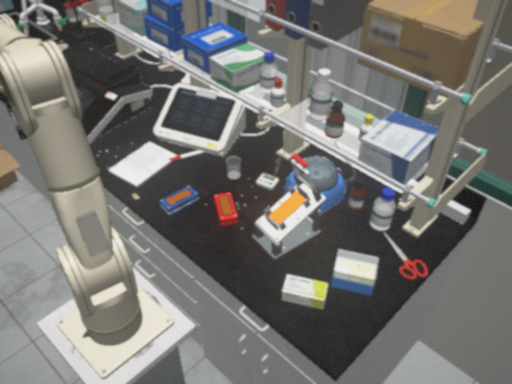

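View pics/top0.png

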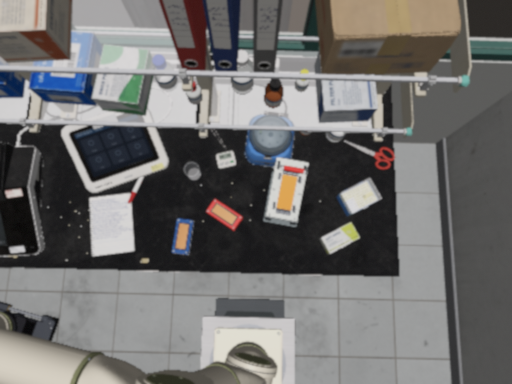

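The blue cassette is at scene (180,199) / top (183,237). Its red look-alike is at scene (227,208) / top (224,214) and isn't wanted. The cradle with its orange plate is at scene (288,208) / top (287,193), and the red clamp bar is at scene (299,160). I'll confirm with an enlarged crop and start on the measuring.

```bash
cat > h.py <<'E'
import cv2,numpy as np,pickle
from scipy.spatial.transform import Rotation as R
def ray(c,uv,state=None):
    u,v=uv
    if "mount" in c:
        d=np.array([u-c["cx"],v-c["cy"]])/c["fx"];t=np.hypot(*d)
        dc=np.r_[d/t*np.sin(t),np.cos(t)] if t>1e-9 else np.array([0,0,1.])
        Rt=R.from_quat(state["eef_rot"]).as_matrix()
        M=c["mount"];return Rt@M[:3,3]+state["ee_pos"],Rt@M[:3,:3]@dc
    T=c["camera_from_world"];dc=np.array([(u-c["cx"])/c["fx"],(v-c["cy"])/c["fy"],1])
    return -T[:3,:3].T@T[:3,3],T[:3,:3].T@(dc/np.linalg.norm(dc))
def onz(r,z): o,d=r;return o+d*(z-o[2])/d[2]
def tri(rs):
    A=0;b=0
    for o,d in rs:
        P=np.eye(3)-np.outer(d,d);A=A+P;b=b+P@o
    p=np.linalg.solve(A,b);return p,[np.linalg.norm((np.eye(3)-np.outer(d,d))@(p-o)) for o,d in rs]
def blobs(im,lo,hi,minA=30):
    m=cv2.inRange(cv2.cvtColor(im,cv2.COLOR_RGB2HSV),lo,hi)
    n,l,s,c=cv2.connectedComponentsWithStats(m)
    return [(s[i],c[i],(l==i).astype(np.uint8)) for i in range(1,n) if s[i,4]>=minA]
E
python3 - <<'E'
from h import *
d=pickle.load(open("d0.pkl","rb"))
S=d["scene"]["color"];T=d["top"]["color"]
f=lambda a:cv2.resize(a,(400,300),interpolation=cv2.INTER_CUBIC)
a=np.hstack([f(S[130:265,150:330]),f(T[145:265,160:320])])
w=cv2.resize(d["wrist"]["color"],(400,300))
o=np.vstack([a,np.hstack([w,w*0])]);cv2.imwrite("pics/crop.png",o[:,:,::-1])
for n,c in(("scene",S),("top",T),("wrist",d["wrist"]["color"])):
    for nm,lo,hi in(("blue",(104,120,50),(125,255,255)),("orange",(8,110,110),(24,255,255)),("red",(0,150,90),(5,255,255))):
        for s,ce,m in blobs(c,lo,hi,25):print(n,nm,s.tolist(),np.round(ce,1))
E
```

```text
scene blue [145, 0, 101, 71, 2162] [188.3  31. ]
scene blue [206, 0, 5, 17, 62] [208.    8.1]
scene blue [265, 53, 8, 8, 53] [268.6  56.2]
scene blue [389, 113, 48, 19, 287] [411.2 122.1]
scene blue [288, 173, 8, 13, 66] [291.3 179.6]
scene blue [322, 175, 23, 24, 194] [335.3 187.7]
scene blue [168, 187, 29, 24, 113] [184.  199.4]
scene blue [382, 187, 13, 14, 129] [387.4 193.3]
scene blue [322, 192, 22, 17, 103] [332.9 200.6]
scene blue [161, 201, 8, 7, 30] [164.4 203.8]
scene blue [332, 279, 41, 16, 327] [352.  286.3]
scene orange [409, 0, 39, 19, 249] [427.3   7.8]
scene orange [167, 190, 24, 14, 142] [178.3 196.5]
scene orange [269, 191, 36, 33, 501] [287.4 207.1]
scene orange [219, 196, 14, 19, 186] [225.2 205.2]
scene red [71, 0, 14, 8, 40] [76.6  2.6]
scene red [293, 154, 14, 12, 61] [299.1 159.2]
scene red [214, 192, 24, 34, 364] [225.6 210.2]
scene red [399, 259, 29, 21, 339] [413.3 269. ]
top blue [212, 0, 25, 70, 423] [227.1  45.2]
top blue [0, 72, 24, 24, 426] [10.7 84.1]
top blue [30, 72, 65, 32, 1277] [61.9 85.9]
top blue [360, 111, 13, 8, 82] [364.9 114.1]
top blue [24
[... 270 characters left out ...]
e [267, 92, 13, 8, 74] [273.   95.4]
top orange [277, 175, 19, 35, 457] [286.4 192.2]
top orange [213, 206, 12, 12, 73] [217.9 210.7]
top orange [177, 224, 11, 24, 179] [181.8 235.7]
top red [374, 147, 19, 23, 264] [383.2 158.1]
top red [285, 167, 18, 5, 58] [292.7 169.2]
top red [130, 193, 6, 8, 25] [132.4 196.4]
top red [207, 201, 7, 8, 28] [210.2 204.8]
top red [217, 200, 23, 16, 55] [228.7 207.8]
top red [207, 213, 36, 18, 99] [225.1 221.4]
wrist orange [399, 231, 16, 46, 131] [408.6 251.6]
wrist orange [92, 232, 11, 26, 103] [ 96.7 242.6]
wrist orange [96, 259, 12, 18, 47] [100.2 269.6]
wrist orange [229, 273, 249, 33, 2145] [355.4 293.9]
wrist orange [371, 362, 5, 22, 52] [373.  370.8]
```

View pics/crop.png

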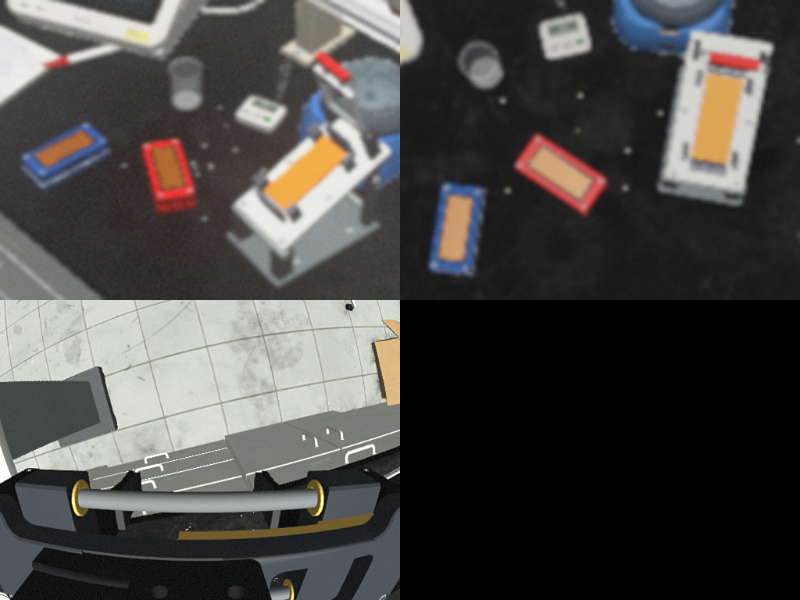

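The crop confirms the solid blue block with the amber window (180,199). The red one has the same shape and gets left alone. Next I'll get rough 3D positions.

```bash
python3 - <<'E'
from h import *
d=pickle.load(open("d0.pkl","rb"))
S=d["scene"];T=d["top"]
for n,a,b in(("cassette",(178.3,196.5),(181.8,235.7)),("plate",(287.4,207.1),(286.4,192.2)),("redbar",(299.1,159.2),(292.7,169.2)),("redcas",(225.2,205.2),(224,213.5))):
    p,e=tri([ray(S,a),ray(T,b)]);print(n,np.round(p,4),np.round(e,4),np.round(onz(ray(T,b),.034),4))
# axis directions from minAreaRect of blobs cast to planes
for n,z,box in(("cassette",.034,(165,212,200,260)),("plate",.12,(270,170,300,215))):
    im=T["color"].copy();m=np.zeros(im.shape[:2],np.uint8);x0,y0,x1,y1=box;m[y0:y1,x0:x1]=1
    hsv=cv2.cvtColor(im,cv2.COLOR_RGB2HSV)
    if n=="cassette":mm=(hsv[...,1]>90)&(hsv[...,2]>60)
    else:mm=cv2.inRange(hsv,(8,110,110),(24,255,255))>0
    pts=np.argwhere(mm&(m>0))[:,::-1].astype(float)
    if n=="plate":
        p0=None
    W=np.array([onz(ray(T,q),z) for q in pts])[:,:2]
    r=cv2.minAreaRect(W.astype(np.float32)*1000);print(n,r,W.mean(0))
    u,s,v=np.linalg.svd(W-W.mean(0));print(v[0],np.degrees(np.arctan2(v[0][1],v[0][0])))
E
```

```text
cassette [0.4213 0.24   0.0314] [0.0019 0.0019] [0.4195 0.2406 0.034 ]
plate [ 0.5677 -0.1171  0.1253] [0.0027 0.0027] [ 0.5845 -0.123   0.034 ]
redbar [ 0.6015 -0.1207  0.2966] [0.0028 0.0028] [ 0.6701 -0.145   0.034 ]
redcas [0.5035 0.0958 0.0319] [0.0018 0.0018] [0.5017 0.0967 0.034 ]
cassette ((419.3611145019531, 240.32313537597656), (63.2687873840332, 127.97940826416016), 84.4624252319336) [0.41962759 0.24079536]
[-0.99333203  0.11528867] 173.37972486271093
plate ((566.7667846679688, -115.85677337646484), (44.88929748535156, 117.27136993408203), 79.7192153930664) [ 0.56662114 -0.1157291 ]
[-0.98355899  0.18058712] 169.59604021059323
```

```bash
cat >> h.py <<'E'
def down(yaw,tilt=0):
    # tool x at yaw (deg) in plan, z down; tilt deg = slope of cradle (tool z = -cradle z)
    x=np.array([np.cos(np.radians(yaw)),np.sin(np.radians(yaw)),0]);t=np.radians(tilt)
    X=x*np.cos(t)+np.array([0,0,-np.sin(t)]);Z=-x*np.sin(t)+np.array([0,0,-np.cos(t)])
    return np.c_[X,np.cross(Z,X),Z]
def row(s,p,M):
    R0=R.from_quat(s["eef_rot"]).as_matrix()
    return np.round(R.from_matrix(R0.T@M).as_rotvec(),4),np.round(R0.T@(np.array(p)-s["ee_pos"]),4)
E
python3 - <<'E'
from h import *
from bench import *
d=pickle.load(open("d0.pkl","rb"));S=d["scene"];T=d["top"]
for a,b in(((436,201),(409,131)),((466,99),(465,80)),((482,153),(409,131)),((482,153),(465,80))):
    p,e=tri([ray(S,a),ray(T,b)]);print(np.round(p,3),np.round(e,3))
s=read_state();print(row(s,(.50,.25,.20),down(173.4)))
E
```

```text
[ 0.741 -0.481  0.276] [0.007 0.007]
[ 0.736 -0.476  0.598] [0. 0.]
[ 0.735 -0.487  0.421] [0.078 0.078]
[ 0.8   -0.546  0.455] [0.014 0.014]
(array([-0.0011, -0.    , -0.1296]), array([-0.4245, -0.261 ,  0.0222]))
```

Emit:
play_rows(increments="0 0 -0.04 -0.14 -0.087 0.007 1;0 0 -0.08 -0.28 -0.174 0.014 1;0 0 -0.13 -0.4245 -0.261 0.022 1;0 0 -0.13 -0.4245 -0.261 0.022 1;0 0 -0.13 -0.4245 -0.261 0.022 1;0 0 -0.13 -0.4245 -0.261 0.022 1;0 0 -0.13 -0.4245 -0.261 0.022 1;0 0 -0.13 -0.4245 -0.261 0.022 1")

```text
time: 0.95
ee_pos: [0.4319, 0.319, 0.2049]
eef_rot: [0.057, 0.998, 0.0, 0.0]
ft_force: [0.5, 1.4, -0.2]
width: 0.087
grip_force: 0.0
```

Emit:
play_rows(increments="0 0 0 0 0 0 1")

```text
time: 1.05
ee_pos: [0.4358, 0.3141, 0.2047]
eef_rot: [0.063, 0.998, -0.001, 0.001]
ft_force: [-0.8, -0.4, -0.3]
width: 0.0869
grip_force: 0.0
```

```bash
cat > shot.py <<'E'
import sys
from h import *
from bench import *
def shot(n):
    s=read_state();c=camera("wrist");pickle.dump((s,c),open(n+".pkl","wb"));cv2.imwrite(f"pics/{n}.png",c["color"][:,:,::-1]);return s,c
E
python3 - <<'E'
from shot import *
s,c=shot("w1")
print(s["ee_pos"],row(s,(.505,.235,.18),down(173.4)))
for nm,lo,hi in(("blue",(104,120,40),(125,255,255)),("orange",(8,110,90),(24,255,255))):
    for st,ce,m in blobs(c["color"],lo,hi,60):print(nm,st.tolist(),np.round(ce,1),np.round(onz(ray(c,ce,s),.034),4))
E
```

```text
[0.43582441 0.31408523 0.20470801] (array([-0.0022,  0.0018, -0.0101]), array([-0.0785, -0.0698,  0.025 ]))
blue [162, 120, 54, 101, 2057] [190.2 168.7] [0.4187 0.2421 0.034 ]
orange [172, 134, 33, 74, 1999] [188.2 170.7] [0.4208 0.2394 0.034 ]
orange [92, 232, 15, 45, 174] [ 96.4 254.9] [0.5181 0.0832 0.034 ]
orange [400, 232, 15, 45, 174] [409.3 254.5] [0.5717 0.5144 0.034 ]
```

View pics/w1.png

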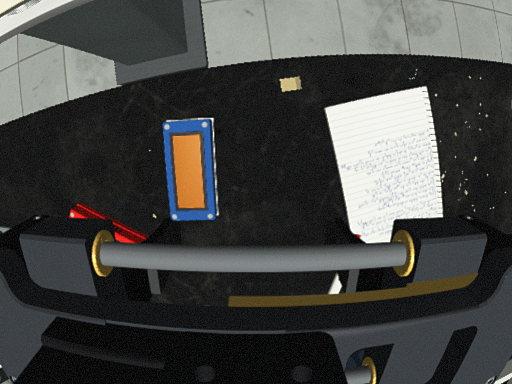

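The wrist image shows the whole cassette: the amber window at (188,171), its blue rim spanning columns 162–216 and rows 120–221. The red one is at (110,220). A second view will give its height.

Emit:
play_rows(increments="0 0 -0.01 -0.04 -0.035 0.012 1;0 0 -0.01 -0.0785 -0.07 0.025 1;0 0 -0.01 -0.0785 -0.07 0.025 1;0 0 -0.01 -0.0785 -0.07 0.025 1;0 0 -0.01 -0.0785 -0.07 0.025 1;0 0 -0.01 -0.0785 -0.07 0.025 1")

```text
time: 1.7
ee_pos: [0.4998, 0.2444, 0.1802]
eef_rot: [0.051, 0.999, 0.0, -0.0]
ft_force: [-0.8, 0.6, 0.2]
width: 0.0868
grip_force: 0.0
```

```bash
python3 - <<'E'
from shot import *
s2,c2=shot("w2");s1,c1=pickle.load(open("w1.pkl","rb"))
print(s2["ee_pos"],s2["joint_vel"].max())
Q=[]
for s,c in((s1,c1),(s2,c2)):
    hsv=cv2.cvtColor(c["color"],cv2.COLOR_RGB2HSV)
    am=[b for b in blobs(c["color"],(8,110,90),(24,255,255),600)]
    am=min(am,key=lambda b:abs(b[1][1]-170))
    m=cv2.inRange(hsv,(100,90,30),(128,255,255))|am[2]*255
    m[215+8:]=0
    n,l,st,ce=cv2.connectedComponentsWithStats(cv2.morphologyEx(m,cv2.MORPH_CLOSE,np.ones((5,5))))
    i=l[int(am[1][1]),int(am[1][0])];pts=np.argwhere(l==i)[:,::-1]
    Q.append(am[1])
    W=np.array([onz(ray(c,p,s),.034)[:2] for p in pts]);r=cv2.minAreaRect((W*1000).astype(np.float32))
    A=np.array([onz(ray(c,p,s),.034)[:2] for p in np.argwhere(am[2])[:,::-1]]);ra=cv2.minAreaRect((A*1000).astype(np.float32))
    print("amber px",am[1],"rim rect",r,"amber rect",ra,"at",onz(ray(c,am[1],s),.034))
print(tri([ray(c1,Q[0],s1),ray(c2,Q[1],s2)]))
E
```

```text
[0.49978793 0.24436021 0.18023015] 0.005104198779031125
amber px [188.21910955 170.74787394] rim rect ((422.2428283691406, 237.4962615966797), (62.19295120239258, 120.00263977050781), 84.233154296875) amber rect ((421.8243408203125, 238.8900146484375), (32.92775344848633, 86.34042358398438), 84.31253814697266) at [0.42075586 0.23939437 0.034     ]
amber px [126.66393443 197.31530055] rim rect ((503.4646911621094, 95.78072357177734), (89.87757873535156, 35.739501953125), 57.9112548828125) amber rect ((503.6076965332031, 95.90599060058594), (86.80062866210938, 33.29875946044922), 57.97980499267578) at [0.50396103 0.09770044 0.034     ]
(array([0.33765956, 0.39726654, 0.6491775 ]), [np.float64(0.01901437717391854), np.float64(0.019014377173918566)])
```

```bash
python3 - <<'E'
from shot import *
s1,c1=pickle.load(open("w1.pkl","rb"));s2,c2=pickle.load(open("w2.pkl","rb"))
Q=[]
for s,c in((s1,c1),(s2,c2)):
    am=min(blobs(c["color"],(8,110,90),(24,255,255),400),key=lambda b:np.linalg.norm(onz(ray(c,b[1],s),.034)[:2]-[.42,.24]))
    Q.append(am[1]);A=np.array([onz(ray(c,p,s),.034)[:2] for p in np.argwhere(am[2])[:,::-1]])
    print(am[1],cv2.minAreaRect((A*1000).astype(np.float32)),A.mean(0))
print(tri([ray(c1,Q[0],s1),ray(c2,Q[1],s2)]))
print(row(s2,(.4205,.239,.10),down(174.3)),row(s2,(.4205,.239,.006),down(174.3)))
E
```

```text
[188.21910955 170.74787394] ((421.8243408203125, 238.8900146484375), (32.92775344848633, 86.34042358398438), 84.31253814697266) [0.42106008 0.23918143]
[240.51787072 107.6243346 ] ((422.4615173339844, 238.53524780273438), (32.11852264404297, 85.80438232421875), 84.18952941894531) [0.42228941 0.23873197]
(array([0.42193805, 0.23830661, 0.02856318]), [np.float64(0.0003870412561161053), np.float64(0.00038704125611609786)])
(array([ 0.0009, -0.0002, -0.0023]), array([ 0.0783, -0.0135,  0.0802])) (array([ 0.0009, -0.0002, -0.0023]), array([ 0.0783, -0.0136,  0.1742]))
```

Emit:
play_rows(increments="0 0 -0.002 0.04 -0.007 0.04 1;0 0 -0.002 0.077 -0.0136 0.08 1;0 0 -0.002 0.077 -0.0136 0.09 1;0 0 -0.002 0.077 -0.0136 0.11 1;0 0 -0.002 0.077 -0.0136 0.13 1;0 0 -0.002 0.077 -0.0136 0.15 1;0 0 -0.002 0.077 -0.0136 0.165 1;0 0 -0.002 0.077 -0.0136 0.165 1")

```text
time: 2.55
ee_pos: [0.4212, 0.237, 0.0135]
eef_rot: [0.05, 0.999, -0.001, -0.001]
ft_force: [-0.9, -0.7, -0.3]
width: 0.0871
grip_force: 0.0
```

```bash
python3 - <<'E'
from shot import *
s=read_state();print(s["ee_pos"],s["ft_force"],row(s,(.4218,.2387,.007),down(174.3)))
E
```

```text
[0.42121921 0.23701075 0.01354073] [-0.94103934 -0.66060223 -0.28642428] (array([-0.0017, -0.0023, -0.0015]), array([-0.0004,  0.0018,  0.0065]))
```

Emit:
play_rows(increments="0 0 0 0 0.0017 0.0065 1;0 0 0 0 0.0017 0.0065 0.7;0 0 0 0 0.0017 0.0065 0.6;0 0 0 0 0.0017 0.0065 0.5;0 0 0 0 0.0017 0.0065 0.5;0 0 0 0 0.0017 0.0065 0.5;0 0 0 0 0.0017 0.0065 0.5", grip_force=40)

```text
time: 3.25
ee_pos: [0.4233, 0.2387, 0.0088]
eef_rot: [0.051, 0.999, 0.0, 0.0]
ft_force: [0.0, 0.2, 3.8]
width: 0.0553
grip_force: 40.0
```

```bash
cat >> h.py <<'E'
def cradle(O,yaw):  # yaw of cradle x in plan, deg
    M=down(yaw+180,23);return np.c_[-M[:,0],M[:,1],-M[:,2]],np.array(O)
E
python3 - <<'E'
from shot import *
s=read_state();C,O=cradle((.568,-.117,.12),-10.4);print(C)
M=down(169.6,23)
print(row(s,(.425,.2387,.20),down(174.3)))
for q in((-10,95,130),(-10,-95,130)):
    p=O+C@(np.array(q)/1000);print(p,row(s,p,M))
E
```

```text
[[ 0.90538231  0.18051915 -0.38431199]
 [-0.16616875  0.98357147  0.07053445]
 [ 0.39073113  0.          0.92050485]]
(array([ 0.0007,  0.0004, -0.0033]), array([-0.0018,  0.0003, -0.1912]))
[ 0.52613494 -0.01272954  0.23575832] (array([ 0.0165, -0.4009,  0.0775]), array([-0.1282, -0.2394, -0.2271]))
[ 0.4918363  -0.19960812  0.23575832] (array([ 0.0165, -0.4009,  0.0775]), array([-0.1133, -0.4288, -0.2272]))
```

Emit:
play_rows(increments="0 0 0 0 0 -0.03 0.5;0 0 0 0 0 -0.08 0.5;0 0 0 0 0 -0.13 0.5;0 0 0 -0.02 -0.03 -0.18 0.5;0.004 -0.1 0.02 -0.05 -0.07 -0.22 0.5;0.008 -0.2 0.04 -0.08 -0.11 -0.227 0.5;0.012 -0.3 0.06 -0.1 -0.15 -0.227 0.5;0.0165 -0.4 0.0775 -0.12 -0.19 -0.227 0.5")

```text
time: 4.05
ee_pos: [0.5195, 0.046, 0.236]
eef_rot: [0.089, 0.976, -0.018, 0.2]
ft_force: [1.4, 0.6, -4.2]
width: 0.0556
grip_force: 40.0
```

```bash
python3 - <<'E'
from shot import *
s=read_state();C,O=cradle((.568,-.117,.12),-10.4)
p=O+C@np.array((-.01,.095,.13));print(s["ee_pos"],s["joint_vel"],s["width"],row(s,p,down(169.6,23)))
E
```

```text
[0.51949686 0.04600641 0.23602542] [ 0.43400518 -0.53949395  0.26403628  0.65725703  0.82106341 -1.01351545
  0.02937019] 0.05555873942449981 (array([-0.0001,  0.0034, -0.0004]), array([-0.0157, -0.0566,  0.007 ]))
```

Emit:
play_rows(increments="0 0 0 -0.008 -0.025 0 0.5;0 0 0 -0.008 -0.048 0 0.5;0 0 0 -0.008 -0.048 0 0.5;0 0 0 -0.008 -0.048 0 0.5;0 0 0 -0.008 -0.048 0 0.5")

```text
time: 4.55
ee_pos: [0.5171, -0.0001, 0.2378]
eef_rot: [0.088, 0.976, -0.018, 0.198]
ft_force: [0.2, 0.6, -2.2]
width: 0.0557
grip_force: 40.0
```

```bash
python3 - <<'E'
from shot import *
s,c=shot("w3");C,O=cradle((.568,-.117,.12),-10.4)
print(C.T@(s["ee_pos"]-O),np.abs(s["joint_vel"]).max(),s["ft_force"])
for st,ce,m in blobs(c["color"],(8,110,90),(24,255,255),100):print(st.tolist(),np.round(ce,1),onz(ray(c,ce,s),.126))
E
```

```text
[-0.01943204  0.10584195  0.13627364] 0.006078802032060115 [ 0.2113928   0.57738836 -2.1685484 ]
[295, 57, 76, 53, 1936] [332.5  83.1] [0.47109575 0.07338795 0.126     ]
[128, 149, 53, 96, 3680] [155.4 191.7] [ 0.55209667 -0.10971542  0.126     ]
[219, 170, 68, 76, 5052] [252.6 207. ] [ 0.58991261 -0.01486556  0.126     ]
[138, 233, 13, 48, 198] [142.5 254.9] [ 0.64594135 -0.16904703  0.126     ]
[355, 233, 13, 48, 186] [363.4 257.1] [0.7018832  0.11087142 0.126     ]
[170, 272, 283, 34, 3793] [293.2 291.2] [0.75762799 0.01334162 0.126     ]
```

View pics/w3.png

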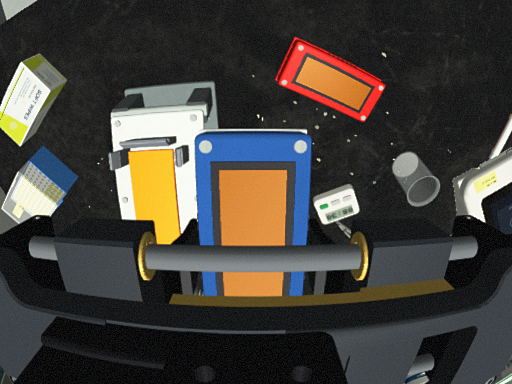

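Emit:
play_rows(increments="0 0 0 -0.025 0 0 0.5;0 0 0 -0.055 0 0 0.5;0 0 0 -0.055 0 0 0.5;0 0 0 -0.055 0 0 0.5;0 0 0 -0.055 0 0 0.5")

```text
time: 5.1
ee_pos: [0.5665, -0.0094, 0.2589]
eef_rot: [0.088, 0.976, -0.019, 0.197]
ft_force: [-0.5, 0.5, -3.6]
width: 0.0556
grip_force: 40.0
```

```bash
python3 - <<'E'
from shot import *
s,c=shot("w4");C,O=cradle((.568,-.117,.12),-10.4)
print(C.T@(s["ee_pos"]-O),np.abs(s["joint_vel"]).max())
E
```

```text
[0.03502232 0.10557165 0.13598204] 0.01111604984079984
```

Emit:
play_rows(increments="0 0 0 0.03 0 -0.03 0.5;0 0 0 0.06 -0.04 -0.03 0.5;0 0 0 0.06 -0.08 -0.03 0.5;0 0 0 0.06 -0.12 -0.03 0.5;0 0 0 0.06 -0.16 -0.03 0.5;0 0 0 0.04 -0.205 -0.03 0.5;0 0 0 0.0 -0.205 0 0.5;0 0 0 0.0 -0.205 0 0.5")

```text
time: 5.95
ee_pos: [0.5322, -0.2131, 0.2577]
eef_rot: [0.089, 0.976, -0.021, 0.196]
ft_force: [-1.2, 2.1, -3.1]
width: 0.0557
grip_force: 40.0
```

Emit:
play_rows(increments="0 0 0 0 0 0 0.5;0 0 0 0 0 0 0.5;0 0 0 0 0 0 0.5")

```text
time: 6.25
ee_pos: [0.5297, -0.2111, 0.2602]
eef_rot: [0.089, 0.976, -0.017, 0.198]
ft_force: [0.2, 0.6, -2.5]
width: 0.0558
grip_force: 40.0
```

```bash
python3 - <<'E'
from shot import *
s,c=shot("w5");C,O=cradle((.568,-.117,.12),-10.4)
print(C.T@(s["ee_pos"]-O),np.abs(s["joint_vel"]).max())
_,a=pickle.load(open("w4.pkl","rb"))
A=a["color"][90:240,100:250];B=c["color"][90:240,250:400]
o=np.hstack([cv2.resize(x,(400,400),interpolation=cv2.INTER_CUBIC) for x in(A,B)])
cv2.imwrite("pics/ab.png",o[:,:,::-1])
E
```

```text
[ 0.03576381 -0.09950986  0.13713921] 0.004391751170428372
```

View pics/ab.png

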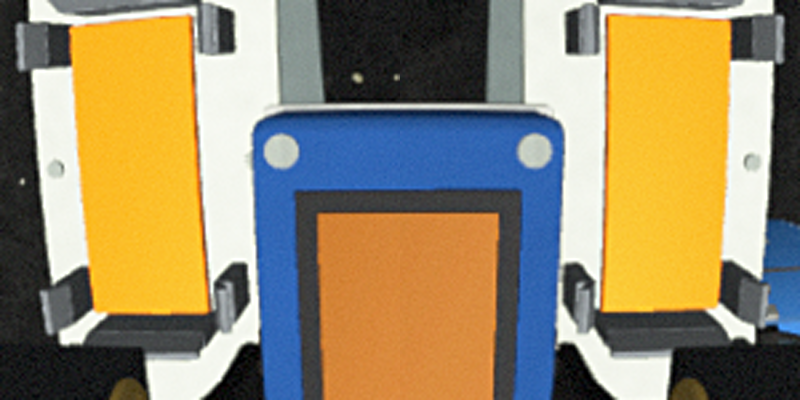

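Both views show the whole orange plate between the guides. Its corners are at (71,26), (191,15), (209,309), (95,311) in the left crop and (608,14), (730,22), (718,308), (602,310) in the right one. I'll triangulate them.

```bash
python3 - <<'E'
from shot import *
V=[pickle.load(open(f"w{i}.pkl","rb")) for i in(4,5)]
seed=[np.array([[71,26],[191,15],[209,309],[95,311]])*.375+[100,90],(np.array([[608,14],[730,22],[718,308],[602,310]])-[400,0])*.375+[250,90]]
C0,O0=cradle((.568,-.117,.12),-10.4)
K=[]
for (s,c),sd in zip(V,seed):
    m=cv2.inRange(cv2.cvtColor(c["color"],cv2.COLOR_RGB2HSV),(12,150,120),(24,255,255))
    n,l,st,ce=cv2.connectedComponentsWithStats(m);i=l[tuple(sd.mean(0).astype(int)[::-1])]
    h=(l==i).astype(np.uint8);ct=max(cv2.findContours(h,0,1)[0],key=cv2.contourArea)[:,0].astype(float)
    # fit each edge from contour points near the seed edge middle
    L=[]
    for k in range(4):
        a,b=sd[k],sd[(k+1)%4];u=(b-a)/np.linalg.norm(b-a);w=ct-a
        t=w@u/np.linalg.norm(b-a);dd=np.abs(w@[-u[1],u[0]])
        q=ct[(t>.12)&(t<.88)&(dd<4)];vx,vy,x,y=cv2.fitLine(q.astype(np.float32),cv2.DIST_HUBER,0,.01,.01).ravel()
        L.append(np.cross([x,y,1],[x+vx,y+vy,1]))
    P=[np.cross(L[k-1],L[k]) for k in range(4)];P=np.array([p[:2]/p[2] for p in P]);K.append(P);print(st[i].tolist(),np.round(P,1).tolist())
W=np.array([tri([ray(V[j][1],K[j][k],V[j][0]) for j in(0,1)])[0] for k in range(4)])
e=[tri([ray(V[j][1],K[j][k],V[j][0]) for j in(0,1)])[1][0] for k in range(4)]
print(np.round(W,4),np.round(e,4));print("sides",[np.round(np.linalg.norm(W[k]-W[(k+1)%4]),4) for k in range(4)])
cen=W.mean(0);ax=(W[2]+W[3]-W[0]-W[1]);ax/=np.linalg.norm(ax);ay=W[0]+W[3]-W[1]-W[2];ay/=np.linalg.norm(ay)
print("centre",cen,"yaw",np.degrees(np.arctan2(ax[1],ax[0])),"yaw from y",np.degrees(np.arctan2(-ay[0],ay[1])),"slope",np.degrees(np.arcsin(ax[2])),"in C0 mm",1000*C0.T@(cen-O0))
# held cassette amber near-top corners in view
E
```

```text
[126, 96, 53, 112, 4879] [[125.8, 100.0], [169.8, 95.6], [177.0, 207.0], [134.8, 207.0]]
[325, 96, 49, 111, 4928] [[328.6, 95.5], [373.1, 97.5], [369.0, 206.0], [326.2, 206.0]]
[[ 0.5113 -0.1327  0.1052]
 [ 0.5189 -0.0853  0.1047]
 [ 0.6227 -0.1015  0.1508]
 [ 0.6146 -0.1493  0.1501]] [0.0001 0.     0.0004 0.0001]
sides [np.float64(0.048), np.float64(0.1148), np.float64(0.0486), np.float64(0.1139)]
centre [ 0.56687681 -0.11717743  0.12768553] yaw -9.017746025197875 yaw from y 170.59749703519438 slope 23.42759535921226 in C0 mm [ 2.01554222 -0.37727553  7.4937105 ]
```

```bash
cat >> h.py <<'E'
YAW=-9.2
C,O=cradle((.5701,-.1177,.12),YAW)
MT=down(YAW+180,23)
def plan(s,*qs):
    print("tcp cradle mm",np.round(1000*C.T@(s["ee_pos"]-O),1),"rot err",np.round(R.from_matrix(MT.T@R.from_quat(s["eef_rot"]).as_matrix()).as_rotvec(),4),"F cradle",np.round(C.T@s["ft_force"],1),"w",s["width"])
    for q in qs:print(q,*row(s,O+C@(np.array(q)/1000),MT))
E
python3 - <<'E'
from shot import *
plan(read_state(),(1.5,-99,136),(1.5,0,120),(1.5,0,60))
E
```

```text
tcp cradle mm [ 31.9 -98.8 138.9] rot err [ 0.0068 -0.      0.0193] F cradle [-1.   0.9 -3.2] w 0.055835990026147135
(1.5, -99, 136) [-0.0068  0.     -0.0193] [ 0.0304 -0.0007  0.0029]
(1.5, 0, 120) [-0.0068  0.     -0.0193] [0.0323 0.0984 0.0182]
(1.5, 0, 60) [-0.0068  0.     -0.0193] [0.0323 0.0988 0.0782]
```

Emit:
play_rows(increments="-0.007 0 -0.019 0.032 0 0.003 0.5;-0.007 0 -0.019 0.032 0.04 0.01 0.5;-0.007 0 -0.019 0.032 0.075 0.015 0.5;-0.007 0 -0.019 0.032 0.0985 0.018 0.5;-0.007 0 -0.019 0.032 0.0985 0.04 0.5;-0.007 0 -0.019 0.032 0.0985 0.06 0.5;-0.007 0 -0.019 0.032 0.0985 0.078 0.5;-0.007 0 -0.019 0.032 0.0985 0.078 0.5")

```text
time: 7.1
ee_pos: [0.5478, -0.1147, 0.174]
eef_rot: [0.079, 0.977, -0.017, 0.197]
ft_force: [-0.5, -0.6, -3.5]
width: 0.0558
grip_force: 40.0
```

Emit:
play_rows(increments="0 0 0 0 0 0 0.5;0 0 0 0 0 0 0.5")

```text
time: 7.3
ee_pos: [0.5491, -0.1149, 0.1767]
eef_rot: [0.079, 0.977, -0.016, 0.199]
ft_force: [0.0, 0.9, -2.6]
width: 0.0555
grip_force: 40.0
```

```bash
python3 - <<'E'
from shot import *
plan(read_state(),(1.5,0,42))
s,c=shot("w6")
E
```

```text
tcp cradle mm [ 2.7 -0.6 60.5] rot err [ 0.0007 -0.0004  0.0004] F cradle [-1.1  0.9 -2.3] w 0.0554637172919371
(1.5, 0, 42) [-0.0007  0.0004 -0.0004] [0.0012 0.0006 0.0185]
```

View pics/w6.png

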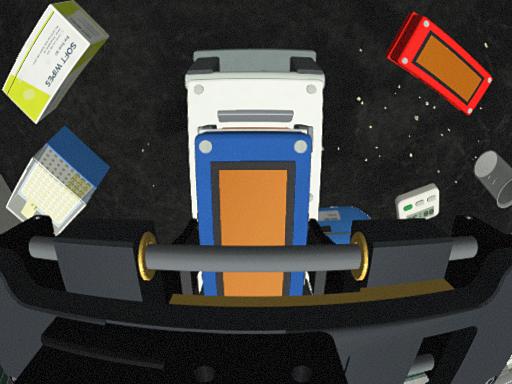

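The cassette sits centred over the deck: the near end guide spans columns 218–293 and the cassette 197–311. Lowering.

Emit:
play_rows(increments="0 0 0 0.001 0.0005 0.01 0.5;0 0 0 0.001 0.0005 0.018 0.5;0 0 0 0.001 0.0005 0.024 0.5;0 0 0 0.001 0.0005 0.029 0.5;0 0 0 0.001 0.0005 0.033 0.5;0 0 0 0.001 0.0005 0.036 0.5;0 0 0 0.001 0.0005 0.036 0.5")

```text
time: 8.05
ee_pos: [0.5618, -0.1167, 0.1415]
eef_rot: [0.079, 0.977, -0.017, 0.198]
ft_force: [-0.7, 0.4, -2.5]
width: 0.0561
grip_force: 40.0
```

```bash
python3 - <<'E'
from shot import *
plan(read_state(),(1.5,0,9))
E
```

```text
tcp cradle mm [ 0.7 -0.4 23. ] rot err [ 0.0023  0.0018 -0.0002] F cradle [-1.6  0.3 -2. ] w 0.05606927447906449
(1.5, 0, 9) [-0.0023 -0.0018  0.0002] [-0.0008  0.0004  0.014 ]
```

Emit:
play_rows(increments="0 0 0 0 0.0002 0.003 0.5;0 0 0 0 0.0002 0.005 0.5;0 0 0 0 0.0002 0.007 0.5;0 0 0 0 0.0002 0.008 0.5;0 0 0 0 0.0002 0.009 0.5", grip_force=55)

```text
time: 8.55
ee_pos: [0.5654, -0.117, 0.1338]
eef_rot: [0.079, 0.977, -0.017, 0.198]
ft_force: [-6.1, 1.0, 4.4]
width: 0.0557
grip_force: 55.0
```

Emit:
play_rows(increments="0 0 0 0 0 0.001 0.5;0 0 0 0 0 0.002 0.5;0 0 0 0 0 0.003 0.5;0 0 0 0 0 0.003 0.5")

```text
time: 8.95
ee_pos: [0.5666, -0.1172, 0.131]
eef_rot: [0.079, 0.977, -0.017, 0.198]
ft_force: [-4.1, 0.7, 2.0]
width: 0.0553
grip_force: 55.0
```

```bash
python3 - <<'E'
from shot import *
plan(read_state(),(1.5,0,9))
E
```

```text
tcp cradle mm [ 1.  -0.1 11.5] rot err [0.0014 0.0012 0.0003] F cradle [-3.1  0.   3.5] w 0.05528564394838916
(1.5, 0, 9) [-0.0014 -0.0012 -0.0003] [-0.0005  0.0001  0.0025]
```

Underside is now about 2.7 mm above the seat by my reckoning. I'll press on until the force rises hard.

Emit:
play_rows(increments="0 0 0 0 0 0.0015 0.5;0 0 0 0 0 0.003 0.5;0 0 0 0 0 0.003 0.5")

```text
time: 9.25
ee_pos: [0.5676, -0.1174, 0.1285]
eef_rot: [0.079, 0.977, -0.016, 0.198]
ft_force: [-11.3, 1.1, 9.6]
width: 0.0557
grip_force: 55.0
```

Emit:
play_rows(increments="0 0 0 0 0 0.001 0.5;0 0 0 0 0 0.002 0.5;0 0 0 0 0 0.002 0.5")

```text
time: 9.55
ee_pos: [0.568, -0.1174, 0.1281]
eef_rot: [0.079, 0.977, -0.015, 0.197]
ft_force: [-45.3, 7.4, 52.6]
width: 0.0554
grip_force: 55.0
```

```bash
python3 - <<'E'
from shot import *
plan(read_state(),(1.5,0,9))
E
```

```text
tcp cradle mm [ 1.2 -0.1  8.3] rot err [-0.0008  0.0033  0.0017] F cradle [-21.7   0.1  66.3] w 0.05538482279165085
(1.5, 0, 9) [ 0.0008 -0.0033 -0.0017] [-0.0003  0.0001 -0.0007]
```

The force jumped to 66 N with no further travel, so it is on the stop (reckoned underside about −0.5 mm). I'll ease off and release.

Emit:
play_rows(increments="0 0 0 0 0 -0.002 0.5;0 0 0 0 0 -0.0025 0.5;0 0 0 0 0 -0.0025 0.75;0 0 0 0 0 -0.0025 1;0 0 0 0 0 -0.0025 1;0 0 0 0 0 -0.0025 1;0 0 0 0 0 -0.0025 1;0 0 0 0 0 -0.0025 1")

```text
time: 10.35
ee_pos: [0.5675, -0.1174, 0.1285]
eef_rot: [0.079, 0.977, -0.017, 0.198]
ft_force: [-0.1, -0.4, 0.4]
width: 0.0859
grip_force: 0.0
```

```bash
python3 - <<'E'
from shot import *
plan(read_state(),(1.5,0,60),(-10,0,90))
E
```

```text
tcp cradle mm [ 0.9 -0.1  8.9] rot err [0.0019 0.0012 0.    ] F cradle [ 0.1 -0.4  0.4] w 0.08592730543300957
(1.5, 0, 60) [-0.0019 -0.0012 -0.    ] [-0.0005  0.     -0.0511]
(-10, 0, 90) [-0.0019 -0.0012 -0.    ] [ 0.011  -0.     -0.0811]
```

Emit:
play_rows(increments="0 0 0 0 0 -0.015 1;0 0 0 0 0 -0.035 1;0 0 0 0 0 -0.048 0.5;0 0 0 0 0 -0.048 0;0 0 0 0 0 -0.048 0;0 0 0 0 0 -0.048 0;0 0 0 0 0 -0.048 0;0 0 0 0 0 -0.048 0", grip_force=20)

```text
time: 11.15
ee_pos: [0.5489, -0.1144, 0.1722]
eef_rot: [0.079, 0.977, -0.017, 0.198]
ft_force: [0.9, -0.0, -0.2]
width: 0.0471
grip_force: 0.0
```

```bash
python3 - <<'E'
from shot import *
plan(read_state(),(0,0,34),(0,0,110))
E
```

```text
tcp cradle mm [ 0.6 -0.1 56.4] rot err [ 0.0024  0.0021 -0.0002] F cradle [ 0.7  0.1 -0.5] w 0.04711508911043429
(0, 0, 34) [-0.0024 -0.0021  0.0002] [0.0005 0.0002 0.0224]
(0, 0, 110) [-0.0024 -0.0021  0.0002] [ 0.0007 -0.     -0.0536]
```

Emit:
play_rows(increments="0 0 0 0 0 0 0;0 0 0 0 0 0.004 0;0 0 0 0 0 0.009 0;0 0 0 0 0 0.014 0;0 0 0 0 0 0.018 0;0 0 0 0 0 0.021 0;0 0 0 0 0 0.023 0;0 0 0 0 0 0.0245 0")

```text
time: 11.95
ee_pos: [0.5582, -0.1157, 0.1516]
eef_rot: [0.079, 0.977, -0.016, 0.197]
ft_force: [-51.7, 7.8, 65.4]
width: 0.0012
grip_force: 40.2
```

```bash
python3 - <<'E'
from shot import *
plan(read_state(),(0,0,34))
E
```

```text
tcp cradle mm [ 1.2  0.  33.8] rot err [0.0003 0.0032 0.0012] F cradle [-22.6  -0.5  80.6] w 0.0011673100965604024
(0, 0, 34) [-0.0003 -0.0032 -0.0012] [ 0.0012 -0.     -0.0002]
```

Emit:
play_rows(increments="0 0 0 0.005 0 -0.02 0;0 0 0 0.01 0 -0.06 0;0 0 0 0.01 0 -0.1 0;0 0 0 0.01 0 -0.14 0;0 0 0 0.01 0 -0.158 0;0 0 0 0.01 0 -0.158 0;0 0 0 0.01 0 -0.158 0")

```text
time: 12.65
ee_pos: [0.4887, -0.1044, 0.2914]
eef_rot: [0.079, 0.977, -0.017, 0.198]
ft_force: [0.3, -0.5, -1.2]
width: 0.0006
grip_force: 0.0
```

```bash
python3 - <<'E'
from shot import *
s,c=shot("w7")
plan(s,(138,0,188),(138,0,135))
S=camera("scene");T=camera("top");P=[]
for n,im,box in(("s",S,(285,145,320,185)),("t",T,(280,160,305,178))):
    for st,ce,m in blobs(im["color"],(0,120,80),(6,255,255),15):
        if box[0]<ce[0]<box[2] and box[1]<ce[1]<box[3]:print(n,st.tolist(),ce);P.append(ray(im,ce))
if len(P)==2:
    p,e=tri(P);q=1000*C.T@(p-O);print(q,e,"theta",np.arctan2(q[2]-42,88-q[0]))
print("old",1000*C.T@(np.array([.6015,-.1207,.2966])-O))
E
```

```text
tcp cradle mm [ -9.    0.2 190. ] rot err [0.0013 0.0011 0.0002] F cradle [-0.1 -0.4 -1.2] w 0.0006319867933930513
(138, 0, 188) [-0.0013 -0.0011 -0.0002] [-1.47e-01 -1.00e-04  1.90e-03]
(138, 0, 135) [-0.0013 -0.0011 -0.0002] [-0.147  -0.      0.0549]
s [292, 154, 15, 13, 79] [299.30379747 159.39240506]
t [284, 166, 20, 7, 77] [293.19480519 169.23376623]
[ 97.96701995   0.77037188 150.60093953] [np.float64(0.002625959006783551), np.float64(0.002625959006783588)] theta 1.6623164988407684
old [ 97.97667242   2.0588605  150.26261263]
```

View pics/w7.png

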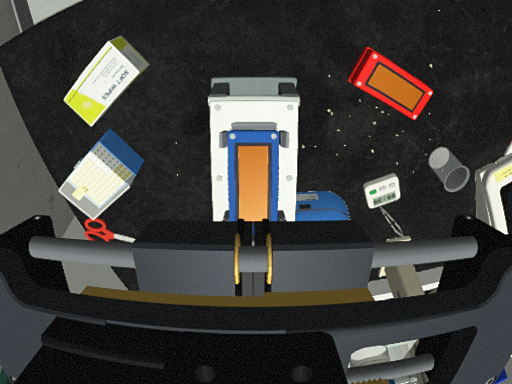

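The cassette sits squarely between the guides (window at 253,185), and the clamp is at 1.66 rad with its bar at cradle (98, 0, 150). I'll go over it and behind it.

Emit:
play_rows(increments="0 0 0 -0.04 0 0 0;0 0 0 -0.08 0 0 0;0 0 0 -0.12 0 0 0;0 0 0 -0.147 0 0 0;0 0 0 -0.147 0 0 0;0 0 0 -0.147 0 0.02 0;0 0 0 -0.147 0 0.05 0;0 0 0 -0.147 0 0.055 0")

```text
time: 13.6
ee_pos: [0.6419, -0.1292, 0.2941]
eef_rot: [0.079, 0.977, -0.018, 0.195]
ft_force: [0.3, -0.3, -0.1]
width: 0.0005
grip_force: 0.0
```

```bash
python3 - <<'E'
from shot import *
s=read_state();plan(s)
for th in(1.66,1.45,1.25,1.05,.85,.7,.55,.4,.25,.1,0):
    r=100 if th>.4 else 104
    q=np.array([88-r*np.cos(th)+8*np.sin(th)+9.5*min(1,th/.5),0,42+r*np.sin(th)+8*np.cos(th)-(8 if th>1.5 else 0)])
    a,b=row(s,O+C@(q/1000),MT);print(th,np.round(q),b)
E
```

```text
tcp cradle mm [1.350e+02 1.000e-01 1.318e+02] rot err [ 0.0039  0.0071 -0.0006] F cradle [ 0.3 -0.2 -0.2] w 0.0005195381190074847
1.66 [114.   0. 133.] [ 0.0206 -0.0001 -0.0009]
1.45 [ 93.   0. 142.] [ 0.0417 -0.0001 -0.0101]
1.25 [ 74.   0. 139.] [ 0.0615 -0.0001 -0.0071]
1.05 [ 55.   0. 133.] [ 0.0803 -0.0001 -0.0003]
0.85 [ 38.   0. 122.] [ 0.0974 -0.      0.0101]
0.7 [ 26.   0. 113.] [0.1087 0.     0.0201]
0.55 [ 16.   0. 101.] [1.183e-01 1.000e-04 3.160e-02]
0.4 [ 3.  0. 90.] [1.318e-01 1.000e-04 4.290e-02]
0.25 [-6.  0. 75.] [0.1406 0.0002 0.0574]
0.1 [-13.   0.  60.] [0.1473 0.0002 0.0725]
0 [-16.   0.  50.] [0.1504 0.0003 0.0829]
```

Emit:
play_rows(increments="0 0 0 0.012 0 -0.001 0;0 0 0 0.022 0 -0.003 0;0 0 0 0.032 0 -0.006 0;0 0 0 0.042 0 -0.0095 0;0 0 0 0.052 0 -0.0085 0;0 0 0 0.062 0 -0.007 0;0 0 0 0.071 0 -0.004 0;0 0 0 0.08 0 0 0")

```text
time: 14.4
ee_pos: [0.5701, -0.1177, 0.267]
eef_rot: [0.079, 0.977, -0.017, 0.198]
ft_force: [0.6, -0.5, 0.8]
width: 0.0002
grip_force: 0.4
```

```bash
python3 - <<'E'
from shot import *
s=read_state();plan(s)
T=camera("top");S=camera("scene")
o=np.hstack([cv2.resize(S["color"][130:250,220:340],(400,400)),cv2.resize(T["color"][140:240,240:340],(400,400))]);cv2.imwrite("pics/sw.png",o[:,:,::-1])
for th in(1.05,.85,.7,.55,.4,.25,.1,0):
    r=100 if th>.4 else 104
    q=np.array([88-r*np.cos(th)+8*np.sin(th)+9.5*min(1,th/.5),0,42+r*np.sin(th)+8*np.cos(th)])
    a,b=row(s,O+C@(q/1000),MT);print(th,np.round(q),b)
E
```

```text
tcp cradle mm [ 57.5   0.  135.3] rot err [0.0016 0.0009 0.0002] F cradle [ 0.9 -0.4  0.5] w 0.00017008007715871358
1.05 [ 55.   0. 133.] [ 0.0028 -0.      0.0026]
0.85 [ 38.   0. 122.] [ 0.0199 -0.      0.0129]
0.7 [ 26.   0. 113.] [0.0313 0.     0.0228]
0.55 [ 16.   0. 101.] [0.041  0.     0.0342]
0.4 [ 3.  0. 90.] [0.0545 0.     0.0455]
0.25 [-6.  0. 75.] [0.0634 0.0001 0.0599]
0.1 [-13.   0.  60.] [0.0702 0.0001 0.075 ]
0 [-16.   0.  50.] [0.0734 0.0001 0.0854]
```

View pics/sw.png

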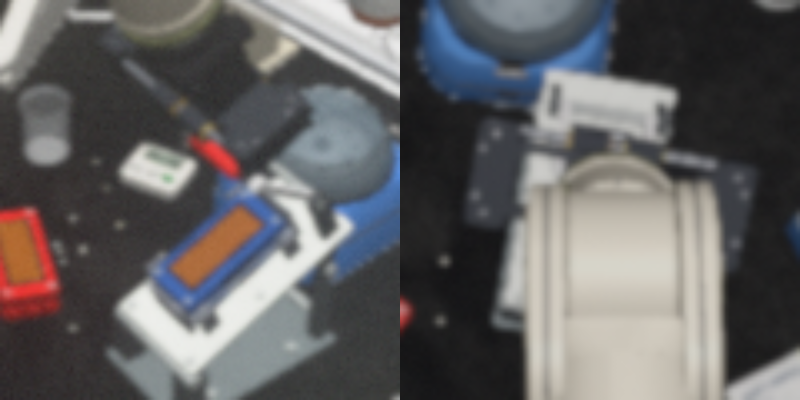

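The clamp is following: the red bar is at (215,155) in the left crop, swung forward with the fingers behind it and the cassette still seated. I'll carry on down the arc.

Emit:
play_rows(increments="0 0 0 0.012 0 0.008 0;0 0 0 0.022 0 0.0145 0;0 0 0 0.0315 0 0.023 0;0 0 0 0.041 0 0.0342 0;0 0 0 0.0545 0 0.0455 0;0 0 0 0.0634 0 0.06 0;0 0 0 0.07 0 0.073 0;0 0 0 0.072 0 0.08 0")

```text
time: 15.3
ee_pos: [0.5449, -0.1135, 0.1722]
eef_rot: [0.078, 0.975, -0.017, 0.209]
ft_force: [32.2, -6.8, 9.7]
width: 0.0003
grip_force: 15.4
```

```bash
python3 - <<'E'
from shot import *
plan(read_state(),(-20,0,54),(-20,0,50))
E
```

```text
tcp cradle mm [-3.1  0.1 58. ] rot err [-0.0002 -0.0212  0.0001] F cradle [34.1 -1.6 -3.9] w 0.0002643769088788054
(-20, 0, 54) [ 0.0002  0.0212 -0.0001] [ 0.017  -0.0001  0.0036]
(-20, 0, 50) [ 0.0002  0.0212 -0.0001] [ 0.017  -0.0001  0.0076]
```

The tip has slid in behind the bar: 34 N along x with the clamp nearly closed. I'll back off, lift, and press on the bar from above.

Emit:
play_rows(increments="0 0 0 -0.006 0 0 0;0 0 0 -0.012 0 -0.012 0;0 0 0 -0.012 0 -0.035 0;0 0 0 -0.012 0 -0.042 0;0 0 0 0.005 0 -0.042 0;0 0 0 0.006 0 -0.042 0;0 0 0 0.006 0 -0.042 0")

```text
time: 16.0
ee_pos: [0.514, -0.1085, 0.2011]
eef_rot: [0.079, 0.977, -0.017, 0.198]
ft_force: [0.7, 0.5, -0.4]
width: 0.0006
grip_force: 0.0
```

```bash
python3 - <<'E'
from shot import *
plan(read_state(),(-20,0,54),(-20,0,70))
S=camera("scene");cv2.imwrite("pics/sw2.png",cv2.resize(S["color"][130:250,220:340],(500,500))[:,:,::-1])
E
```

```text
tcp cradle mm [-20.6   0.1  96.8] rot err [ 0.0013  0.002  -0.0001] F cradle [ 0.4  0.6 -0.6] w 0.000593890099166793
(-20, 0, 54) [-0.0013 -0.002   0.0001] [-0.0007 -0.0001  0.0428]
(-20, 0, 70) [-0.0013 -0.002   0.0001] [-0.0007 -0.0001  0.0268]
```

View pics/sw2.png

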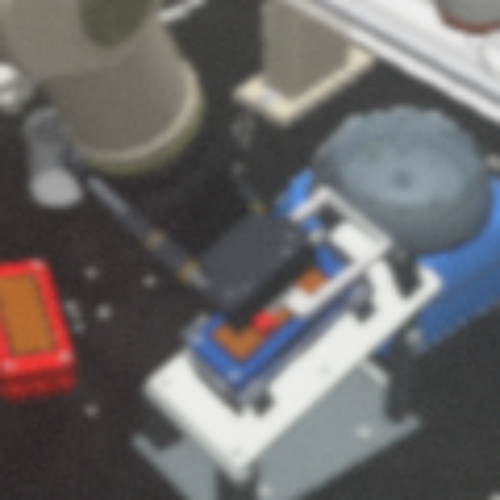

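The frame now lies over the cassette, with the red bar at (265,322). Pressing it down.

Emit:
play_rows(increments="0 0 0 0 0 0.015 0;0 0 0 0 0 0.025 0;0 0 0 0 0 0.032 0;0 0 0 0 0 0.037 0;0 0 0 0 0 0.041 0;0 0 0 0 0 0.044 0;0 0 0 0 0 0.044 0")

```text
time: 16.75
ee_pos: [0.5312, -0.1114, 0.1617]
eef_rot: [0.079, 0.977, -0.017, 0.198]
ft_force: [-13.6, 1.1, 14.8]
width: 0.0005
grip_force: 9.6
```

```bash
python3 - <<'E'
from shot import *
plan(read_state(),(-20,0,54))
E
```

```text
tcp cradle mm [-20.   -0.   53.8] rot err [0.0015 0.0022 0.0003] F cradle [-6.7 -1.1 18.9] w 0.0005032427407036764
(-20, 0, 54) [-0.0015 -0.0022 -0.0003] [ 0.      0.     -0.0002]
```

Emit:
play_rows(increments="0 0 0 0 0 0.001 0;0 0 0 0 0 0.0015 0;0 0 0 0 0 0.0015 0")

```text
time: 17.05
ee_pos: [0.5315, -0.1115, 0.1612]
eef_rot: [0.079, 0.977, -0.016, 0.197]
ft_force: [-29.3, 2.9, 33.3]
width: 0.0005
grip_force: 21.1
```

```bash
python3 - <<'E'
from shot import *
plan(read_state())
E
```

```text
tcp cradle mm [-19.9  -0.   53.2] rot err [0.0007 0.0027 0.0011] F cradle [-14.   -1.9  42.1] w 0.00047601842855770184
```

Emit:
play_rows(increments="0 0 0 0 0 -0.02 0;0 0 0 0 0 -0.06 0;0 0 0 0.03 0 -0.1 0;0 0 0 0.06 0 -0.12 0;0 0 0 0.06 0 -0.12 0;0 0 0 0.06 0 -0.12 0;0 0 0 0.06 0 -0.12 0;0 0 0 0.06 0 -0.12 0")

```text
time: 17.85
ee_pos: [0.4317, -0.0951, 0.2468]
eef_rot: [0.079, 0.977, -0.017, 0.198]
ft_force: [0.3, 0.5, -0.8]
width: 0.0006
grip_force: 0.0
```

```bash
python3 - <<'E'
from shot import *
plan(read_state())
P=[]
for n,b in(("scene",(270,190,310,225)),("top",(270,175,305,215))):
    c=camera(n);
    for st,ce,m in blobs(c["color"],(0,120,80),(6,255,255),12):
        if b[0]<ce[0]<b[2] and b[1]<ce[1]<b[3]:print(n,st.tolist(),ce);P.append(ray(c,ce))
if len(P)==2:
    p,e=tri(P);q=1000*C.T@(p-O);print(q,e)
E
```

```text
tcp cradle mm [-7.960e+01  1.000e-01  1.716e+02] rot err [0.0018 0.0017 0.0001] F cradle [-0.1  0.5 -0.8] w 0.0006160784121509245
scene [271, 198, 15, 14, 82] [278.03658537 204.40243902]
top [278, 198, 16, 7, 64] [285.390625 200.5     ]
[-20.66665467   0.93621236  49.4912486 ] [np.float64(0.0014758106413938577), np.float64(0.0014758106413939067)]
```

```bash
python3 -c "
from bench import *
print(close_job())"
```

```text
the job is handed in; nothing more can be done
None
```

The cassette is window up and fully home on the stop in the cradle. I then pressed the clamp shut over it until it stopped hard, withdrew the arm, and handed in the job at about 18 s; no verdict was returned.

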